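# Line up the quarter-turn stud and hold the access panel flush

### The job

On the black beam-path housing, turn the quarter-turn stud until the slot in its wing lines up with the two engraved lines on the panel, while the sprung panel is still standing proud. Then press the panel down until it is flush with the frame and keep holding it there: finish while still pressing, not letting go. Leave the other things on the table where they are.

Things in the scene. Friction and masses are not known exactly. Their poses are not given: they have to be found in the camera images.
- housing: The black beam-path housing fixed to the optical table: outside 154 mm (its x) x 204 mm (its y), frame 12 mm wide all round, its top rim 75 mm above the table. Origin: centre of its underside on the table; z up. It stands still during the job and can be anywhere and turned in front of the robot.
- panel: Aluminium access panel in the frame's opening: 126 (its x) x 176 (its y) x 5 mm, axes parallel to the housing's. Origin: centre of its underside; top face 5 mm above. It only moves straight up and down. Sprung plungers hold its top 10 mm proud of the rim (85 mm above the table); pressed fully down its top is flush with the rim (75 mm), on a solid stop. It springs back if let go.
- press_spot (a point): Point on the panel's top face, 45 mm from its middle towards panel +y: clear, a good place to press. Starting the panel down takes about 4 N and the end of its 10 mm travel about 11 N, wherever one presses. While the stud is out of line the panel sinks only 3 mm: the stud's cross pin beneath lands on the frame.
- stud: Dark steel quarter-turn stud on the panel, 45 mm from its middle towards panel -y. Origin: on its axis in the panel's top face. A disc 34 mm across, 4 mm high, bears an upright wing 36 mm long (stud y), 12 mm thick (stud x), from 4 to 25 mm above the panel, slotted lengthwise on top. Turns either way about the vertical against 0.04 N m and stays where left; starts 0.65 to 1.57 rad out of line.
- wing_top (a point): Middle of the wing's top edge, 25 mm above the panel; axes as the stud's. Lined up means: wing and slot (y) along the panel's y, either way round, in line with the two dark engraved lines (16 mm long) on the panel beside the stud. No click or stop marks the place; the cross pin then fits the frame's slot with about 0.2 rad to spare. The stops lie 0.3 rad beyond.
- lens_a: larger black round lens mount (54 mm) on a steel post and 50 x 70 mm foot, about 122 mm tall, behind the housing; loose bystander. Origin: centre of its underside
- lens_b: smaller black round lens mount (44 mm) on a post and foot, about 107 mm tall, behind the housing; loose bystander. Origin: centre of its underside
- driver: screwdriver 170 mm long lying beside the housing; bystander
- tube_ring: black lens-tube ring, 45 mm across, 18 mm high, lying beside the housing; bystander. Origin: centre of its underside
- spanner: steel open-ended spanner 150 mm long lying between robot and housing; bystander
- jar: small screw jar, 60 mm across, 75 mm high, at the left; bystander. Origin: centre of its underside
- post: bare steel optics post, 25 mm across, 100 mm tall, standing at the right; bystander. Origin: centre of its underside

How it is judged:
On the way, in this order (a step that is already met when the one before it is completed fails the run):
1. the stud is lined up within 0.2 rad while the panel still stands proud (at least 6 mm above flush) (angle between the y axis of stud and the y axis of panel, either way round below 0.2 rad and z of panel in the frame of housing above 0.076 m), for 0.2 s.
2. the panel is pressed down to within 1.5 mm of flush by the robot (z of panel in the frame of housing below 0.0715 m and contact force between any of the fingers, the arm and panel above 5 N), for 0.3 s.
At the end, for the whole second after the job is handed in: Through the last second the robot still bears on the panel (or its stud) with over 5 N; the panel is still and within 1.5 mm of flush with the frame (its origin below 71.5 mm over the housing's underside); the stud is lined up within 0.23 rad (all of step 2 and angle between the y axis of stud and the y axis of panel, either way round below 0.23 rad and linear speed of panel below 0.01 m/s); the arm keeps its last pose, push and grip.
It fails at once if a bystander is moved by more than 30 mm (distance of any of lens_a, lens_b, driver, tube_ring, spanner, jar, post from where it was at the start of the episode above 0.03 m).
It also fails if it takes over 40 s, if anything falls off the work surface, if the arm or the gripper's body presses on something with over 40 N, if the wrist force passes 120 N, or if a joint passes its speed limit or range.

### The arm

A 6-joint arm with a two-finger parallel gripper is mounted at the origin on the work surface. World frame = base frame: x ahead of the robot, y to its left, z up, the work surface at z = 0. Lengths are in m, angles in rad, forces in N, time in s.
With the tool pointing down it reaches from about 0.25 to 0.775 m from the base axis. Payload 4 kg.
Tool frame: the origin (TCP) lies midway between the tips of the shut fingers; the grasp point (between the pads) lies 19 mm behind it; z points along the fingers, y is the direction in which the jaws open and shut (so a half turn about z gives the same grasp; the last joint's range is limited). The gripper opens to 94 mm and grips with 3 to 60 N. Pads are 16 mm wide; open, the fingers measure 119 mm over their backs; the gripper's body (75 mm by 177 mm) begins 78 mm behind the grasp point.
Start: joints at [-1.37, 0.087, 1.371, -0, 1.684, -0.103], TCP at [0.165, -0.525, 0.206] pointing down, gripper open.
Joint ranges: [-3.1, 3.1], [-0.76, 2.03], [0.27, 2.55], [-1.08, 4.22], [0.17, 2.65], [-2.57, 2.57]. Speed limits (rad/s): [2.79, 2.79, 3.14, 3.14, 3.14, 3.14].

### API

Orientations are given as [roll, pitch, yaw] about the fixed x, y, z axes, in that order (R = Rz(yaw) Ry(pitch) Rx(roll)).
In Python, from bench import robot gives the robot as it stands.
- The arm moves only by the tool drive_tool, never from a script. Its argument "series" is a list that holds one entry, the list of rows, each a list of 7 numbers: the turn, a rotation vector about the tool's x, y, z in rad, then the shift along the tool's x, y, z in cm, then the opening in per cent of the stroke, from 0 (shut) to 100 (fully open). In form: [[[rx, ry, rz, tx, ty, tz, fingers], ...]]. A call has 1 to 20 rows; each row is the pose to reach, as a shift and turn from the pose measured when the call began, along the tool's axes at that moment; what a row does not reach only later rows make up. A row lasts 1/10 s, in which the tool goes at most 50 mm and 8.59 degrees, less where a joint would pass 70% of its speed; a pose out of reach is approached as far as the arm can. A call with a gripper value outside its range is refused whole. The fingers move at their own pace and stop on an object; the grip force is fixed at half the most. Time passes only in rows, so rows that repeat a pose let the fingers close. It gives the time, the measured TCP pose, the force and the opening at its end, in the units of the state.
- robot.get_obs(): the state, without advancing time (a new reading comes with each control period).
- robot.snapshot(name): name is "scene" or "top" or "wrist"; returns a dict with "img" (400x640x3 uint8, blue, green, red), "depth" (400x640 float32, m along the optical axis (not along the pixel's ray), 0 where there is no reading), "vertical_fov" (degrees; the focal length in pixels is half the picture's height over the tangent of half this angle, whatever the lens; pixels are square), "cx", "cy" (the principal point, pixels), "dist_coeffs" ([k1, k2, p1, p2, k3] as OpenCV has them; the pictures are not rectified), "rvec" (rotation vector, rad) and "tvec" (3), from world to camera coordinates, as OpenCV has them. Camera axes: x right, y down, z forward; pixel columns grow to the right and rows downward; lengths in m; the calibration is good to about 2 mm. A picture is of the moment at which its call begins.
- robot.close_job(): hands the job in, once; it reports no verdict.
The state is a dict: "time": time; "joint_positions": joint angles; "qvel": joint speeds; "joint_torque": joint torques, N m; "tool_pos": TCP position; "ee_rot": TCP orientation; "wrist_force": force on the tool from outside, world axes, zero at the start; "wrist_torque": the same for the moment, N m; "width": finger opening in m.
Only numpy, scipy, OpenCV 4.12 (cv2) and the standard library are available. Lean on these libraries where they do the work, as an engineer would, in place of code of your own. Each camera call takes 0.05 s, during which the arm holds its last target.

## Working session

There is one attempt and no reset: what is moved stays moved. The work goes in short steps, Python scripts to look and compute and a tool call to move; the robot and the scene stay as the last step left them, time stands still between calls to the robot, and variables do not carry over. Pictures are saved under pics/ and viewed, and the job is handed in when it is done.

Besides the shell and the picture viewer there is one more tool, called after ">>>" as name(argument=value, ...) on one line, values as JSON. drive_tool: Moves the arm, as the interface text tells. Its arguments: {"type":"object","properties":{"series":{"type":"array","items":{"type":"array","items":{"type":"array","items":{"type":"number"}}}}},"required":["series"]}

```bash
ls; mkdir -p pics; cat > h.py <<'E'
import numpy as np, cv2
from bench import robot
def K(s):
    h=s["img"].shape[0]; f=h/2/np.tan(np.radians(s["vertical_fov"])/2)
    return np.array([[f,0,s["cx"]],[0,f,s["cy"]],[0,0,1]]),np.array(s["dist_coeffs"],float)
def ray(s,u,v):
    k,d=K(s); n=cv2.undistortPoints(np.array([[[u,v]]],float),k,d)[0,0]
    R=cv2.Rodrigues(np.array(s["rvec"],float))[0]; t=np.array(s["tvec"],float)
    return -R.T@t, R.T@np.array([n[0],n[1],1.])
def at_z(s,u,v,z):
    c,r=ray(s,u,v); return c+r*(z-c[2])/r[2]
def dpt(s,u,v):
    c,r=ray(s,u,v); return c+r*s["depth"][int(round(v)),int(round(u))]
def proj(s,P):
    k,d=K(s); return cv2.projectPoints(np.array(P,float).reshape(-1,1,3),np.array(s["rvec"],float),np.array(s["tvec"],float),k,d)[0][:,0]
E
python3 - <<'E'
from h import *
import pickle
for n in("scene","top","wrist"):
    s=robot.snapshot(n); pickle.dump(s,open(n+"0.pkl","wb")); cv2.imwrite(f"pics/{n}0.png",s["img"])
print(robot.get_obs())
E
```

```text
pics
{'time': 0.15, 'joint_positions': array([-1.37010479e+00,  8.78259827e-02,  1.37187007e+00, -1.98601580e-05,
        1.68360158e+00, -1.03095656e-01]), 'qvel': array([-3.06385115e-05, -2.88510493e-03, -4.46923593e-03,  4.32467675e-04,
        4.60361801e-04, -1.50426735e-03]), 'joint_torque': array([ 2.02499228e-03, -3.40641582e+01, -3.02793360e+01,  7.17887376e-02,
        3.04520270e-02, -1.22429647e-04]), 'tool_pos': array([ 0.16443399, -0.52441488,  0.20456957]), 'ee_rot': array([-3.13989470e+00, -1.55831499e-04,  3.03784841e-01]), 'wrist_force': array([ 0.3424224 ,  0.30994268, -0.08696442]), 'wrist_torque': array([-0.00617724,  0.01130274, -0.00809923]), 'width': 0.09406649518458109}
```

View pics/top0.png

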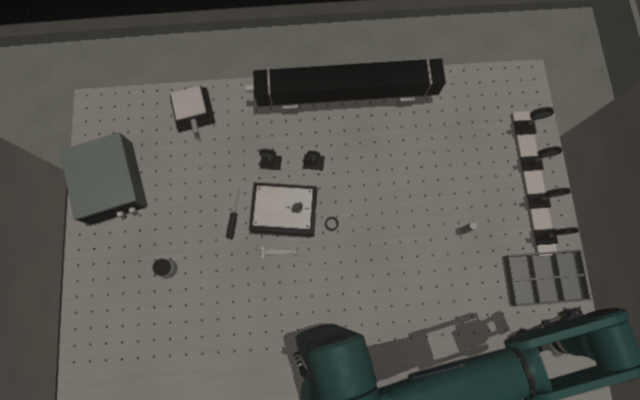

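View pics/scene0.png

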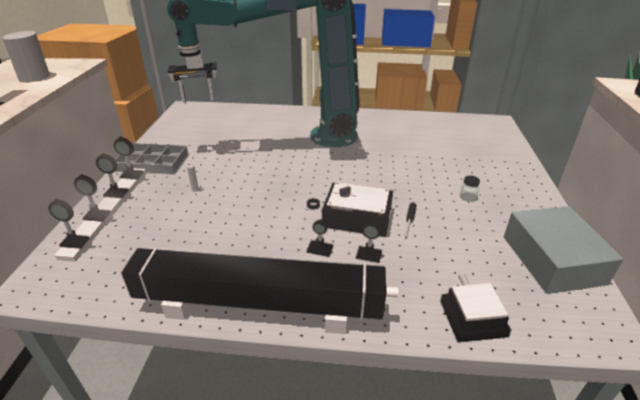

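The top view shows the housing at about (250–317, 183–236) with the stud at (297, 208). The lens mounts are at (269, 158) and (313, 158), with the driver on the left, the ring on the right and the spanner in front.

```bash
python3 - <<'E'
from h import *
import pickle
s=pickle.load(open("top0.pkl","rb"))
cv2.imwrite("pics/topz.png",cv2.resize(s["img"][140:280,210:370],None,fx=5,fy=4.28/1*1.0,interpolation=cv2.INTER_CUBIC))
for n,u,v,z in [("stud",297,208,.1),("c1",254,183,.075),("c2",317,186,.075),("c3",313,236,.075),("c4",250,233,.075)]:
    print(n,at_z(s,u,v,z).round(4),dpt(s,u,v).round(4))
w=pickle.load(open("wrist0.pkl","rb"));c,r=ray(w,320,200);print("wristcam",c,r, w["vertical_fov"])
R=cv2.Rodrigues(np.array(w["rvec"]))[0];print(R)
E
```

```text
stud [0.5673 0.0739 0.1   ] [0.5655 0.0735 0.1085]
c1 [0.6635 0.2065 0.075 ] [0.663  0.2062 0.077 ]
c2 [0.6392 0.0071 0.075 ] [0.6584 0.0062 0.0013]
c3 [0.4806 0.0308 0.075 ] [0.4897 0.0312 0.0103]
c4 [0.504 0.225 0.075] [ 0.5161  0.2365 -0.0008]
wristcam [ 0.23124338 -0.50378843  0.38407575] [-0.22571014 -0.07033969 -0.9716808 ] 59.071330218533326
[[ 0.2992907  -0.95415813 -0.00270864]
 [-0.92527457 -0.29092169  0.24337531]
 [-0.23300654 -0.07033373 -0.96992841]]
```

View pics/topz.png

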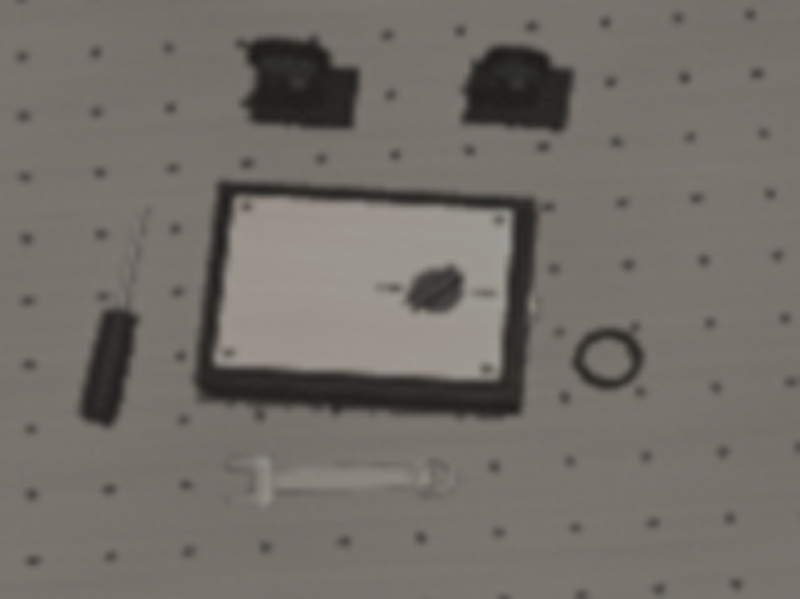

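View pics/wrist0.png

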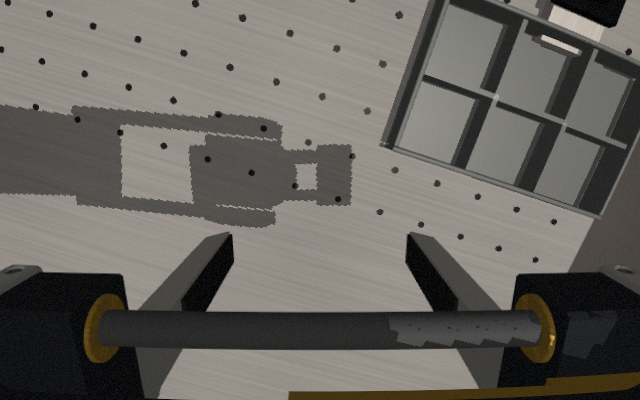

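>>> drive_tool(series=[[[0, 0, -2.0, 56.4, -45.0, -4.5, 100], [0, 0, -2.0, 56.4, -45.0, -4.5, 100], [0, 0, -2.0, 56.4, -45.0, -4.5, 100], [0, 0, -2.0, 56.4, -45.0, -4.5, 100], [0, 0, -2.0, 56.4, -45.0, -4.5, 100], [0, 0, -2.0, 56.4, -45.0, -4.5, 100], [0, 0, -2.0, 56.4, -45.0, -4.5, 100], [0, 0, -2.0, 56.4, -45.0, -4.5, 100], [0, 0, -2.0, 56.4, -45.0, -4.5, 100], [0, 0, -2.0, 56.4, -45.0, -4.5, 100], [0, 0, -2.0, 56.4, -45.0, -4.5, 100], [0, 0, -2.0, 56.4, -45.0, -4.5, 100], [0, 0, -2.0, 56.4, -45.0, -4.5, 100], [0, 0, -2.0, 56.4, -45.0, -4.5, 100], [0, 0, -2.0, 56.4, -45.0, -4.5, 100], [0, 0, -2.0, 56.4, -45.0, -4.5, 100], [0, 0, -2.0, 56.4, -45.0, -4.5, 100], [0, 0, -2.0, 56.4, -45.0, -4.5, 100], [0, 0, -2.0, 56.4, -45.0, -4.5, 100], [0, 0, -2.0, 56.4, -45.0, -4.5, 100]]])

```text
time: 2.15
tool_pos: [0.5676, 0.0725, 0.2508]
ee_rot: [3.14, -0.001, 2.302]
wrist_force: [0.6, -0.5, 0.8]
width: 0.0938
```

```bash
python3 - <<'E'
from h import *
import pickle
s=robot.snapshot("wrist"); pickle.dump(s,open("wrist1.pkl","wb")); cv2.imwrite("pics/wrist1.png",s["img"])
o=robot.get_obs();print(o["time"],o["tool_pos"],o["ee_rot"],o["joint_positions"])
E
```

```text
2.2 [0.5677262  0.07267885 0.2508243 ] [ 3.14033209e+00 -1.01813248e-03  2.30226910e+00] [ 2.72939177e-02  1.33049601e-01  1.23142138e+00  1.62645826e-03
  1.77681982e+00 -7.03845247e-01]
```

View pics/wrist1.png

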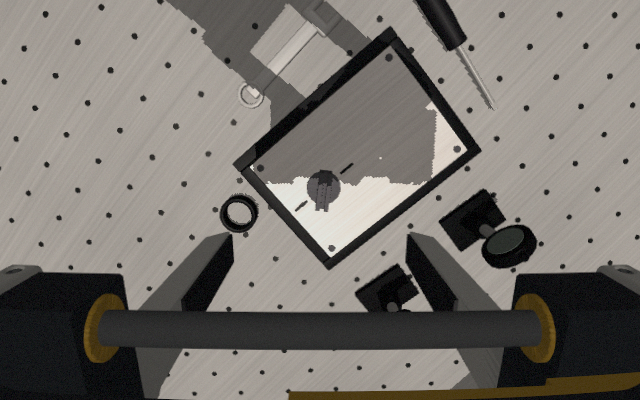

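The wrist view shows the stud at about (322, 187), the engraved lines at (347, 168) and (301, 206), and the wing nearly vertical in the picture. I'll zoom in and move the camera for a second view.

```bash
python3 - <<'E'
from h import *
import pickle
s=pickle.load(open("wrist1.pkl","rb"))
a=s["img"][140:240,260:400]; a=cv2.resize(a,None,fx=5.7,fy=5.7,interpolation=cv2.INTER_CUBIC)
a=np.clip(a.astype(float)*1.6,0,255).astype(np.uint8)
cv2.imwrite("pics/w1z.png",a)
for n,u,v,z in [("cTop",391,28,.075),("cR",480,150,.075),("cBot",329,268,.075),("cL",234,165,.075)]:
    print(n,at_z(s,u,v,z).round(4))
E
```

```text
cTop [0.517  0.2299 0.075 ]
cR [0.6646 0.209  0.075 ]
cBot [0.6368 0.0112 0.075 ]
cL [0.489  0.0303 0.075 ]
```

View pics/w1z.png

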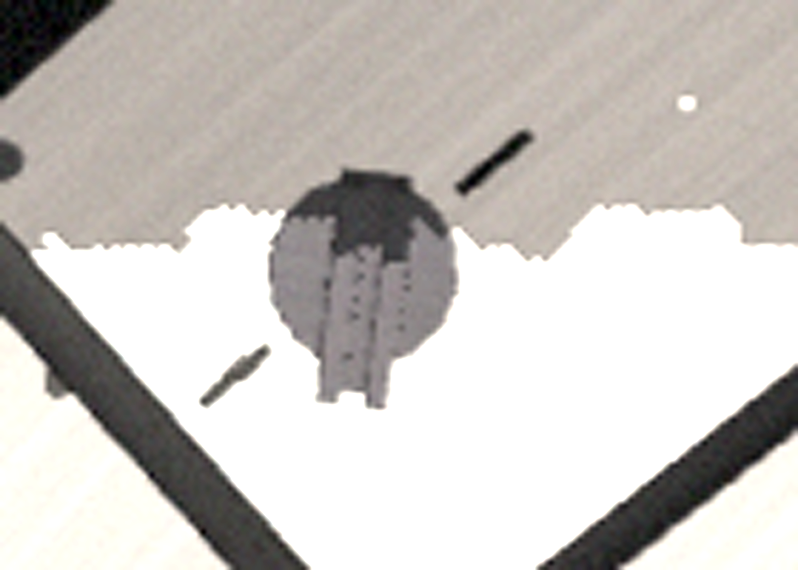

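>>> drive_tool(series=[[[0, 0, 0, -2, 0, 3, 100], [0, 0, 0, -4, 0, 6, 100], [0, 0, 0, -4, 0, 6, 100], [0, 0, 0, -4, 0, 6, 100], [0, 0, 0, -4, 0, 6, 100]]])

```text
time: 2.7
tool_pos: [0.5949, 0.0433, 0.1928]
ee_rot: [3.138, 0.001, 2.302]
wrist_force: [0.3, -0.4, 0.0]
width: 0.0941
```

```bash
python3 - <<'E'
from h import *
import pickle
s=robot.snapshot("wrist"); pickle.dump(s,open("wrist2.pkl","wb")); cv2.imwrite("pics/wrist2.png",s["img"])
a=s["img"]
o=robot.get_obs();print(o["time"],o["tool_pos"],o["ee_rot"])
E
```

```text
2.75 [0.5950168  0.04346148 0.19317422] [3.13750159e+00 1.21193033e-03 2.30273901e+00]
```

View pics/wrist2.png

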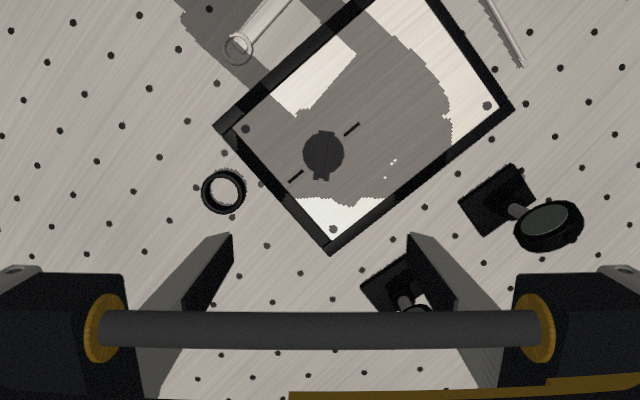

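```bash
cat >> h.py <<'E'
def cloud(s,u0,u1,v0,v1):
    uu,vv=np.meshgrid(np.arange(u0,u1),np.arange(v0,v1)); p=np.stack([uu.ravel(),vv.ravel()],1).astype(float)
    k,d=K(s); n=cv2.undistortPoints(p[:,None],k,d)[:,0]
    z=s["depth"][v0:v1,u0:u1].ravel(); R=cv2.Rodrigues(np.array(s["rvec"],float))[0]
    C=np.c_[n*z[:,None],z]-np.array(s["tvec"],float)
    return (C@R)[z>0],p[z>0]
E
python3 - <<'E'
from h import *
import pickle
for f,b in(("wrist1",(295,350,160,220)),("wrist2",(295,352,120,190))):
    s=pickle.load(open(f+".pkl","rb")); P,p=cloud(s,*b)
    print(f,"panel z",np.median(P[:,2]), "hist",np.histogram(P[:,2],bins=np.arange(.07,.121,.004)))
    m=P[:,2]>np.percentile(P[:,2],99)-0.006
    t=P[m]; r=cv2.minAreaRect((t[:,:2]*1000).astype(np.float32)); print(m.sum(),t.mean(0).round(4),r)
    q=t[:,:2]-t[:,:2].mean(0); w,V=np.linalg.eigh(q.T@q); print("dir",np.degrees(np.arctan2(*V[::-1,1])))
s=pickle.load(open("wrist2.pkl","rb"))
a=s["img"][110:210,260:400]; a=cv2.resize(a,None,fx=5.7,fy=5.7,interpolation=cv2.INTER_CUBIC)
cv2.imwrite("pics/w2z.png",np.clip(a.astype(float)*2.2,0,255).astype(np.uint8))
E
```

```text
wrist1 panel z 0.08577116877620006 hist (array([   0,    3,    0, 1836,  828,   92,    9,  130,   43,  113,  231,
          0]), array([0.07 , 0.074, 0.078, 0.082, 0.086, 0.09 , 0.094, 0.098, 0.102,
       0.106, 0.11 , 0.114, 0.118]))
349 [0.57   0.076  0.1101] ((570.2945556640625, 75.47595977783203), (11.943865776062012, 36.05360412597656), 35.166481018066406)
dir 125.14770550844496
wrist2 panel z 0.08597154092397853 hist (array([   0,    0,    0, 2008, 1037,  132,    6,  204,   51,  153,  380,
          0]), array([0.07 , 0.074, 0.078, 0.082, 0.086, 0.09 , 0.094, 0.098, 0.102,
       0.106, 0.11 , 0.114, 0.118]))
534 [0.57   0.0758 0.1104] ((570.2276000976562, 75.51087951660156), (11.982559204101562, 36.01084899902344), 35.05459976196289)
dir 124.637385011905
```

View pics/w2z.png

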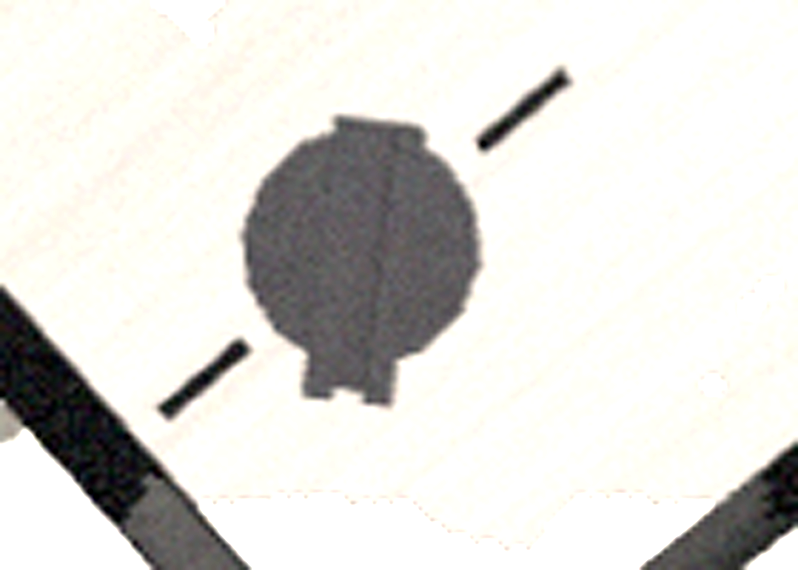

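The zoom shows the engraved lines running from (165, 410)–(245, 345) and (482, 148)–(567, 73). Both depth views give the wing centre as (0.570, 0.0755) with its top at z ≈ 0.110 and a direction of about 125°. Next I'll find the line direction.

```bash
python3 - <<'E'
from h import *
import pickle
for f,off,L in(("wrist1",(260,140),[(204,403),(267,350),(460,191),(530,133)]),("wrist2",(260,110),[(165,410),(245,345),(482,148),(567,73)])):
    s=pickle.load(open(f+".pkl","rb"))
    P=np.array([at_z(s,u/5.7+off[0],v/5.7+off[1],.085)[:2] for u,v in L]); print(P.round(4),P.mean(0))
    d=(P[3]-P[0]); print(np.degrees(np.arctan2(d[1],d[0])))
s=pickle.load(open("wrist1.pkl","rb"));P,p=cloud(s,220,500,10,290);m=(abs(P[:,2]-.0855)<.003);print(m.sum(),cv2.minAreaRect((P[m][:,:2]*1000).astype(np.float32)))
E
```

```text
[[0.566  0.0385]
 [0.568  0.0533]
 [0.5741 0.0969]
 [0.5762 0.1124]] [0.57106581 0.07527178]
82.16144917783436
[[0.5654 0.0386]
 [0.5678 0.0535]
 [0.5742 0.0969]
 [0.5759 0.1125]] [0.57083985 0.07539371]
81.91380019776068
21857 ((624.6736450195312, 112.88911437988281), (176.3809814453125, 224.5462188720703), 81.87144470214844)
```

>>> drive_tool(series=[[[0, 0, 0.12, 4.0, 0.3, 2, 45], [0, 0, 0.12, 4.0, 0.3, 5, 45], [0, 0, 0.12, 4.0, 0.3, 8, 45], [0, 0, 0.12, 4.0, 0.3, 9.5, 45], [0, 0, 0.12, 4.0, 0.3, 9.9, 45], [0, 0, 0.12, 4.0, 0.3, 9.9, 45], [0, 0, 0.12, 4.0, 0.3, 9.9, 45]]])

```text
time: 3.45
tool_pos: [0.5722, 0.0754, 0.0962]
ee_rot: [3.134, 0.003, 2.183]
wrist_force: [0.6, -0.0, 0.5]
width: 0.0434
```

```bash
python3 - <<'E'
from h import *
s=robot.snapshot("wrist"); cv2.imwrite("pics/wrist3.png",s["img"])
o=robot.get_obs();print(o["time"],o["tool_pos"],o["ee_rot"],o["wrist_force"],o["width"])
E
```

```text
3.5 [0.57227032 0.07540076 0.09626891] [3.13430200e+00 2.68234842e-03 2.18259506e+00] [ 0.36784597 -1.41597666 -0.95245971] 0.042211233976146734
```

View pics/wrist3.png

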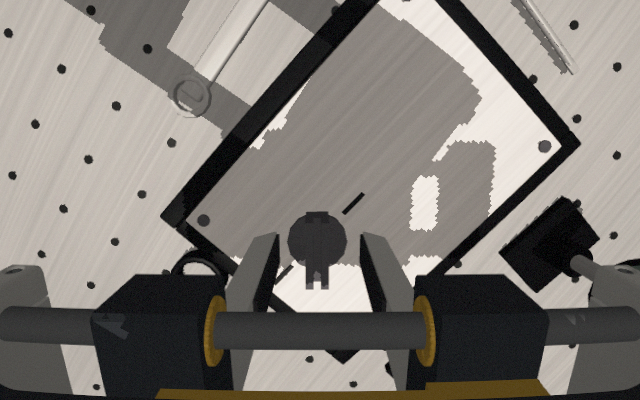

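The stud wing at (317, 265) sits midway between the fingers, at about 275 and 362. I'll close on it.

>>> drive_tool(series=[[[0, 0, 0, 0.1, -0.1, 0.2, 45], [0, 0, 0, 0.1, -0.1, 0.2, 0], [0, 0, 0, 0.1, -0.1, 0.2, 0], [0, 0, 0, 0.1, -0.1, 0.2, 0], [0, 0, 0, 0.1, -0.1, 0.2, 0], [0, 0, 0, 0.1, -0.1, 0.2, 0], [0, 0, 0, 0.1, -0.1, 0.2, 0]]])

```text
time: 4.2
tool_pos: [0.5707, 0.0754, 0.0943]
ee_rot: [3.135, 0.003, 2.183]
wrist_force: [-0.7, -1.2, 0.4]
width: 0.0113
```

```bash
python3 - <<'E'
from h import *
o=robot.get_obs();print(o["time"],o["tool_pos"],o["ee_rot"],o["wrist_force"],o["wrist_torque"],o["width"])
E
```

```text
4.2 [0.57066347 0.07543582 0.09427546] [3.13501347e+00 2.68226116e-03 2.18250046e+00] [-0.70102006 -1.22520945  0.40749789] [-0.19223621  0.11750192 -0.03536948] 0.011335998960044821
```

Gripped, with a width of 11.3 mm. Now I turn it by 0.75 rad.

>>> drive_tool(series=[[[0, 0, 0.08, 0, 0, 0, 0], [0, 0, 0.17, 0, 0, 0, 0], [0, 0, 0.26, 0, 0, 0, 0], [0, 0, 0.35, 0, 0, 0, 0], [0, 0, 0.44, 0, 0, 0, 0], [0, 0, 0.53, 0, 0, 0, 0], [0, 0, 0.62, 0, 0, 0, 0], [0, 0, 0.7, 0, 0, 0, 0], [0, 0, 0.75, 0, 0, 0, 0], [0, 0, 0.75, 0, 0, 0, 0], [0, 0, 0.75, 0, 0, 0, 0], [0, 0, 0.75, 0, 0, 0, 0]]])

```text
time: 5.4
tool_pos: [0.5708, 0.0755, 0.0942]
ee_rot: [3.135, -0.003, 1.433]
wrist_force: [-0.6, -0.2, -0.1]
width: 0.0114
```

```bash
python3 - <<'E'
from h import *
s=robot.snapshot("wrist"); cv2.imwrite("pics/wrist4.png",s["img"])
o=robot.get_obs();print(o["time"],o["tool_pos"],o["ee_rot"],o["wrist_force"],o["wrist_torque"],o["width"])
E
```

```text
5.45 [0.57079478 0.07543026 0.09424352] [ 3.13471091e+00 -2.57583681e-03  1.43304907e+00] [0.46901102 0.20404881 1.57940169] [-0.16492024 -0.11938953 -0.0068686 ] 0.011835060781841988
```

View pics/wrist4.png

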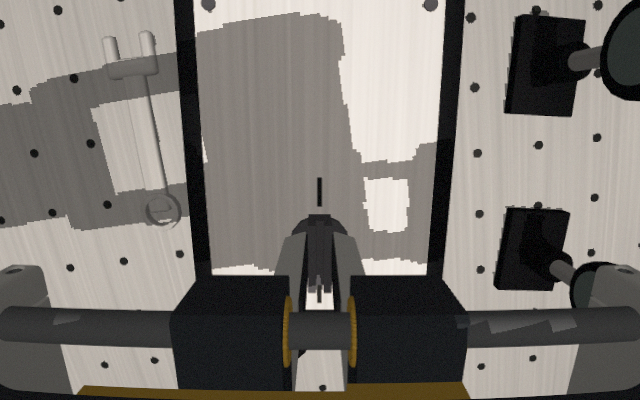

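The wing at (319, 250) is now in line with the engraved lines at (319, 192) and (319, 290). I'll release it, rise and check.

>>> drive_tool(series=[[[0, 0, 0, 0, 0, 0, 50], [0, 0, 0, 0, 0, 0, 50], [0, 0, 0, 0, 0, 0, 50], [0, 0, 0, 0, 0, 0, 50], [0, 0, 0, 0, 0, -2, 50], [0, 0, 0, 0, 0, -5, 50], [0, 0, 0, -2, 0, -8, 50], [0, 0, 0, -4, 0, -8, 50], [0, 0, 0, -4, 0, -8, 50], [0, 0, 0, -4, 0, -8, 50]]])

```text
time: 6.45
tool_pos: [0.5644, 0.0358, 0.1736]
ee_rot: [3.136, -0.003, 1.432]
wrist_force: [-0.8, -0.7, 0.2]
width: 0.047
```

```bash
python3 - <<'E'
from h import *
s=robot.snapshot("wrist"); cv2.imwrite("pics/wrist5.png",s["img"])
o=robot.get_obs();print(o["time"],o["tool_pos"],o["ee_rot"],o["wrist_force"],o["width"])
P,p=cloud(s,270,370,90,220)
i=np.hypot(P[:,0]-.571,P[:,1]-.0754)<.03
t=P[i&(P[:,2]>.104)]; print(len(t),t.mean(0),cv2.minAreaRect((t[:,:2]*1000).astype(np.float32)))
E
```

```text
6.5 [0.56425259 0.03621141 0.17315488] [ 3.13652632e+00 -3.09142131e-03  1.43297357e+00] [-0.19693963  0.15592833  1.11825517] 0.047165601575035174
634 [0.57045217 0.07587857 0.11014726] ((570.5980834960938, 75.28692626953125), (36.09374237060547, 11.638067245483398), 81.8480453491211)
```

View pics/wrist5.png

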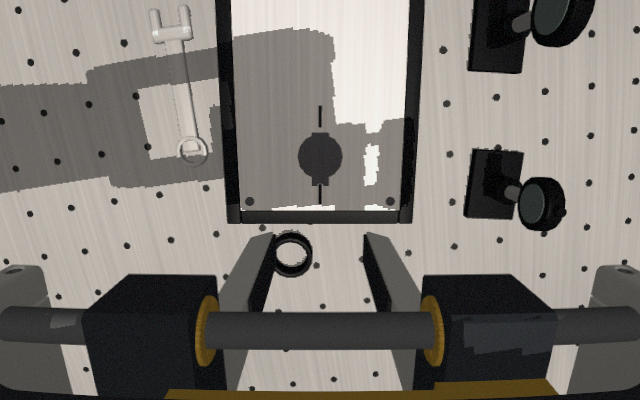

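The wing measures 81.85° against 82.0° for the lines, so it is aligned, and the panel is still proud. Next I move to the press spot with the fingers shut.

>>> drive_tool(series=[[[0, 0, 0, 5, 0.1, 0, 0], [0, 0, 0, 10, 0.1, 0, 0], [0, 0, 0, 13, 0.1, 1, 0], [0, 0, 0, 13, 0.1, 4, 0], [0, 0, 0, 13, 0.1, 6.5, 0], [0, 0, 0, 13, 0.1, 7.5, 0], [0, 0, 0, 13, 0.1, 7.5, 0], [0, 0, 0, 13, 0.1, 7.5, 0]]])

```text
time: 7.3
tool_pos: [0.5838, 0.1653, 0.0992]
ee_rot: [3.136, -0.003, 1.433]
wrist_force: [-0.0, -0.3, 1.2]
width: 0.0002
```

```bash
python3 - <<'E'
from h import *
s=robot.snapshot("wrist"); cv2.imwrite("pics/wrist6.png",s["img"])
o=robot.get_obs();print(o["time"],o["tool_pos"],o["ee_rot"],o["wrist_force"],o["width"])
E
```

```text
7.35 [0.58438848 0.16516893 0.10008054] [ 3.134224   -0.00394863  1.4327971 ] [ 0.11489217 -0.28748333  0.61994133] 0.0006663040185428803
```

View pics/wrist6.png

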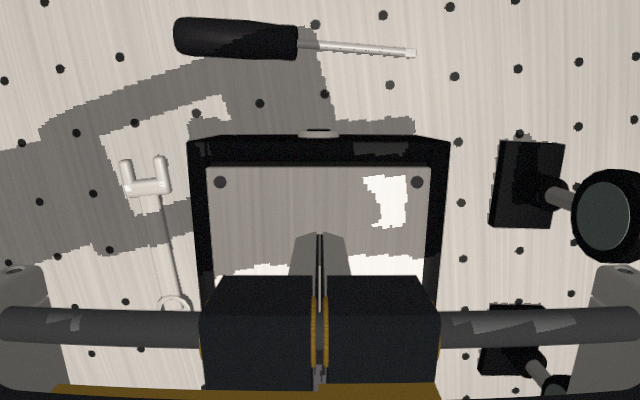

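The shut fingers at (320, 240) stand over the clear part of the panel. Now I press in steps.

>>> drive_tool(series=[[[0, 0, 0, 0, 0, 0.8, 0], [0, 0, 0, 0, 0, 1.3, 0], [0, 0, 0, 0, 0, 1.6, 0], [0, 0, 0, 0, 0, 1.8, 0], [0, 0, 0, 0, 0, 2.0, 0], [0, 0, 0, 0, 0, 2.1, 0], [0, 0, 0, 0, 0, 2.1, 0], [0, 0, 0, 0, 0, 2.1, 0]]])

```text
time: 8.15
tool_pos: [0.5847, 0.1651, 0.0811]
ee_rot: [3.133, -0.004, 1.433]
wrist_force: [-3.8, -0.6, 7.9]
width: -0.0001
```

>>> drive_tool(series=[[[0, 0, 0, 0, 0, 0.3, 0], [0, 0, 0, 0, 0, 0.5, 0], [0, 0, 0, 0, 0, 0.7, 0], [0, 0, 0, 0, 0, 0.8, 0], [0, 0, 0, 0, 0, 0.8, 0], [0, 0, 0, 0, 0, 0.8, 0]]])

```text
time: 8.75
tool_pos: [0.5847, 0.1651, 0.0761]
ee_rot: [3.132, -0.004, 1.433]
wrist_force: [-4.0, -0.2, 10.8]
width: 0.0008
```

>>> drive_tool(series=[[[0, 0, 0, 0, 0, 0.4, 0], [0, 0, 0, 0, 0, 0.5, 0], [0, 0, 0, 0, 0, 0.6, 0], [0, 0, 0, 0, 0, 0.6, 0], [0, 0, 0, 0, 0, 0.6, 0], [0, 0, 0, 0, 0, 0.6, 0]]])

```text
time: 9.35
tool_pos: [0.5848, 0.1651, 0.0751]
ee_rot: [3.13, -0.005, 1.433]
wrist_force: [-8.7, -1.2, 18.2]
width: 0.0005
```

```bash
python3 - <<'E'
from h import *
s=robot.snapshot("wrist"); cv2.imwrite("pics/wrist7.png",s["img"])
for n in range(3):
    o=robot.get_obs();print(o["time"],o["tool_pos"],o["ee_rot"],o["wrist_force"],o["width"])
P,p=cloud(s,190,450,130,232)
d=np.array([np.cos(1.431),np.sin(1.431)]);e=np.array([d[1],-d[0]])
c=np.array([.577,.120]); q=P[:,:2]-c; y=q@d; x=q@e
pan=(abs(x)<.055)&(y<.08)&(y>.05)&(P[:,2]>.06); fr=(abs(y)<.08)&(abs(abs(x)-.071)<.004)&(P[:,2]>.06)
fr2=(abs(y-.096)<.004)&(abs(x)<.07)&(P[:,2]>.06)
print([(m.sum(),np.median(P[m,2]).round(4)) for m in(pan,fr,fr2)])
t=robot.snapshot("top")
E
```

```text
9.4 [0.58479031 0.16509225 0.07515283] [ 3.130142   -0.00480123  1.43284982] [-7.82327298 -2.27134685 18.2567337 ] 0.00033123172435302697
9.4 [0.58479031 0.16509225 0.07515283] [ 3.130142   -0.00480123  1.43284982] [-7.82327298 -2.27134685 18.2567337 ] 0.00033123172435302697
9.4 [0.58479031 0.16509225 0.07515283] [ 3.130142   -0.00480123  1.43284982] [-7.82327298 -2.27134685 18.2567337 ] 0.00033123172435302697
[(np.int64(9510), np.float64(0.0754)), (np.int64(351), np.float64(0.0753)), (np.int64(4069), np.float64(0.0753))]
```

View pics/wrist7.png

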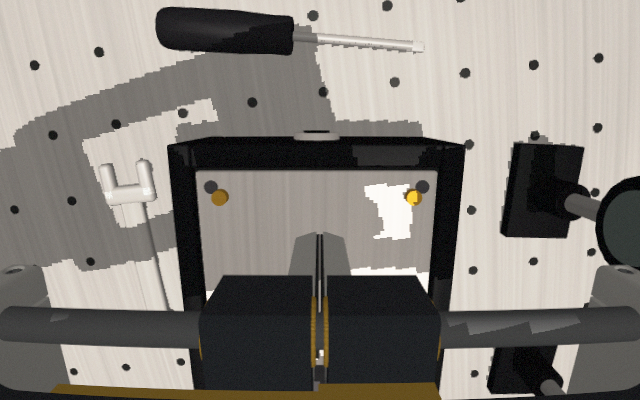

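The panel at z = 0.0754 is flush with the rim at z = 0.0753. The vertical force is steady at 18 N and the arm is still, so I hand in while pressing.

```bash
python3 - <<'E'
from h import *
o=robot.get_obs();print(o["time"],o["tool_pos"],o["wrist_force"])
print(robot.close_job())
E
```

```text
9.45 [0.58478949 0.16511316 0.07515209] [-7.95247268 -1.45915396 17.37997295]
the job is handed in; nothing more can be done
None
```

The stud is lined up and the panel is pressed flush. I handed the job in at 9.45 s with the shut fingers still pressing; no verdict was reported.

- **Stud:** I gripped the wing and turned it about 0.75 rad while the panel stood proud, then let go. The wing then measured 81.85° against 82.0° for the engraved lines.
- **Panel:** I pressed at the press spot until the panel reached its stop. The last wrist depth picture gave the panel top at 75.4 mm and the rim at 75.3 mm.
- **Push:** About 17–18 N downward at hand-in, with the fingertip height steady. There was also about 8 N sideways at the fingertips, which I left as it was.
- **Not checked:** I did not re-measure the wing's angle after pressing. I did not measure the bystanders' positions at the end, but none was touched on purpose and those in the wrist views looked undisturbed.

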